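# Load the tube deburring station and close its guard

### The arm

A 6-joint arm with a two-finger parallel gripper is mounted at the origin on a cart in front of the work surface, level with it; the furniture and walls round the work are solid. World frame = base frame: x ahead of the robot, y to its left, z up, the work surface at z = 0. Lengths are in mm, angles in rad, forces in N, time in s.
With the tool pointing down it reaches from about 400 to 925 mm from the base axis. Payload 12.5 kg.
Tool frame: the origin (TCP) lies midway between the tips of the shut fingers; the grasp point (between the pads) lies 19 mm behind it; z points along the fingers, y is the line along which they close (so a half turn about z gives the same grasp; the last joint's range is limited). The gripper opens to 95 mm and grips with 3 to 60 N. Pads are 20 mm wide; open, the fingers measure 119 mm over their backs; the gripper's body (75 mm by 180 mm) begins 59 mm behind the grasp point.
Start: joints at [-1.326, 0.491, 1.559, -0, 1.092, -0.106], TCP at [214.804, -586.946, 214.661] pointing down, gripper open.
Joint ranges: [-3.1, 3.1], [-0.84, 2.19], [0.05, 2.79], [-1.13, 4.28], [0.06, 2.93], [-2.69, 2.69]. Speed limits (rad/s): [2.22, 2.22, 2.79, 3.14, 3.14, 3.14].

### API

Orientations are given as [roll, pitch, yaw] about the fixed x, y, z axes, in that order (R = Rz(yaw) Ry(pitch) Rx(roll)).
In Python, from cell import env gives the robot as it stands.
- The arm moves only by the tool arm_command, never from a script. Its argument "targets" is a list of rows, each a list of 5 numbers: the shift along the tool's x, y, z in mm, then the turn about the tool's z in degrees, then the opening, from 0 (shut) to 1 (fully open). In form: [[tx, ty, tz, roll, fingers], ...]. A call has 1 to 5 rows; each row is the pose to reach, as a shift and turn from the pose commanded when the call began, along the tool's axes at that moment; what a row does not reach only later rows make up. A row lasts 1/10 s, in which the tool goes at most 50 mm and 8.59 degrees, less where a joint would pass 70% of its speed; a pose out of reach is approached as far as the arm can. A call with a gripper value outside its range is refused whole. The fingers move at their own pace and stop on an object; the grip force is fixed at half the most. Time passes only in rows, so rows that repeat a pose let the fingers close. It gives the time, the measured TCP pose, the force, the opening and the grip force at its end, in the units of the state.
- env.state(): the state, without advancing time (a new reading comes with each control period).
- env.read_camera(name): name is "scene" or "top" or "wrist"; returns a dict with "frame" (400x640x3 uint8, red, green, blue), "vertical_fov" (degrees; the focal length in pixels is half the picture's height over the tangent of half this angle, whatever the lens; pixels are square), "cx", "cy" (the principal point, pixels), "k1" (the pictures are not rectified: a ray, as slopes to the right and down, at radius r is drawn at 1 + k1 r^2 times it, then the intrinsics apply), "world_from_camera" (4x4, takes a point from camera to world coordinates); the wrist camera has in their place "hand_eye" (4x4, takes a point from camera to tool coordinates, whose origin is the TCP and whose axes are the flange's). Camera axes: x right, y down, z forward; pixel columns grow to the right and rows downward; lengths in mm; the calibration is good to about 2 mm. A picture is of the moment at which its call begins: read the wrist's pose just before it. There is no depth.
- env.job_done(): hands the job in; it is judged then, once.
The state is a dict: "t": time; "joints": joint angles; "qvel": joint speeds; "tau": joint torques, N m; "eef_pos": TCP position; "tcp_rot": TCP orientation; "ft_force": force on the tool from outside, world axes, zero at the start; "moment": the same for the moment, N m; "opening": opening from 0.0 (shut) to 1.0 (fully open); "grip_force": force on a finger pad.
Only numpy, scipy, OpenCV 4.12 (cv2) and the standard library are available. Lean on these libraries where they do the work, as an engineer would, in place of code of your own. Each camera call takes 0.05 s, during which the arm holds its last target. There are 200 camera calls.

### The job

Lift the hinged clear guard of the deburring station open, lay the square tube offcut flat in the nest with its end against the stop in front of the cutter, and let go of it. Then lower the guard, without letting it drop, until it is fully closed, and leave the angle iron and the wood block where they are.

Things in the scene. Friction and masses are not known exactly. Their poses are not given: they have to be found in the camera images.
- station: Fixed tube deburring station: grey base plate 210 (x) x 260 (y) x 12 mm high on the bench top, with nest, stop, cutter motor and hinged guard. Origin: centre of the plate's underside. Its -x side is the front (guard handle), +x the hinge side; its y runs along the nest, and -y is the cutter end. The motor lying behind the stop is 63 mm high above the bench. Station yaw is 1.17 to 1.97 rad.
- nest (a point): Where the centre of the square tube belongs, fixed in the station, axes as the station's: at x = -10, y = 45, z = 39 mm of the station. Steel bed below it, top 24 mm above the bench. Four short rails (10 thick, 20 long, 14 mm high above the bed) stand in two pairs centred 38 mm either side of this point along y, 36 mm clear between left and right; between the pairs 56 mm of bed is free for fingers.
- stop (a point): Middle of the stop's face, fixed in the station, 50 mm from the nest point toward the station's -y, at the same height: two steel cheeks, 34 mm high above the bed, each 14 mm wide and centred 16 mm off the nest's middle line, with the cutter's cone between them. The tube's end belongs against their face. The nest's other (+y) end is open.
- guard_handle (a point): Middle of the guard's straight handle bar: round steel, 12 mm in diameter, 110 mm long along the station's y, on two arms 45 mm in front of the guard's front wall. Moves with the guard. Closed it is 81 mm above the bench (the guard's top 103 mm). It can be gripped from above with the guard closed or open, and turns between the fingers as the guard swings.
- guard_hinge (a point): Point on the hinge line of the guard, fixed in the station at x = 85, y = 0, z = 16 mm of the station; the hinge line runs along the station's y. The closed handle bar lies 215 mm from it toward the station's -x and 65 mm above it.
- guard (a joint): Angle of the guard (rad): 0 = closed, 1.6 = open against its stop, upright behind the nest. A clear plastic box in an aluminium frame, open below and at the hinge side, 170 (x) x 240 (y) x 85 mm high, about 0.3 kg. Beyond about 1.1 rad it leans back and stays open by itself; below that it falls shut if let go. It must not come down faster than 3 rad/s.
- tube: Square steel tube offcut with dark rusty skin, 30 x 100 x 30 mm, long axis y, about 0.22 kg; lies on the bench. Origin: centre of its underside. Either end may go to the stop.
- tube_mid (a point): Centre of the square tube, 15 mm above its origin; axes as the tube's.
- angle_iron: Bystander: offcut of angle iron, L-shaped section, 40 x 130 x 40 mm, long axis y, same dark rusty skin as the tube. Origin: centre of its underside. Not to be moved.
- wood_block: Bystander: pine block 45 x 120 x 45 mm, long axis y. Origin: centre of its underside. Not to be moved.
There are look-alikes about, which are no part of the job. Leave any pink or yellow look-alike of the tube alone.

How it is judged (in metres and radians):
On the way, in this order (a step that is already met when the one before it is completed fails the run):
1. the guard stands open (beyond 1.2 rad) (value of joint guard above 1.2 rad), for 0.2 s.
2. with the guard still open, the tube lies in the nest with its end against the stop, and is let go (x of tube_mid in the frame of nest between -0.0045 and 0.0045 m and y of tube_mid in the frame of nest between -0.004 and 0.004 m and z of tube_mid in the frame of nest between -0.004 and 0.004 m and angle between the y axis of tube and the y axis of nest, either way round below 0.08 rad and contact force between the fingers and tube below 0.05 N and value of joint guard above 1 rad), for 0.2 s.
3. the guard is closed again (value of joint guard below 0.03 rad), for 0.2 s.
At the end, for the whole second after the job is handed in: The tube lies flat in the nest between the rails (centre within 4.5 mm across and 4 mm in height of the nest point, axis within 0.08 rad of the nest's), its end within 4 mm of the stop, at rest and let go; the guard is closed (under 0.03 rad) (x of tube_mid in the frame of nest between -0.0045 and 0.0045 m and y of tube_mid in the frame of nest between -0.004 and 0.004 m and z of tube_mid in the frame of nest between -0.004 and 0.004 m and angle between the y axis of tube and the y axis of nest, either way round below 0.08 rad and contact force between the fingers and tube below 0.05 N and value of joint guard below 0.03 rad and linear speed of tube below 0.02 m/s); the robot touches nothing.
It fails at once if the guard falls: it swings down faster than 3 rad/s (velocity of joint guard below -3 rad/s).
It fails at once if the angle iron is moved by more than 30 mm (distance of angle_iron from where it was at the start of the episode above 0.03 m).
It fails at once if the wood block is moved by more than 30 mm (distance of wood_block from where it was at the start of the episode above 0.03 m).
It also fails if it takes over 72 s, if anything falls off the work surface, if the arm or the gripper's body presses on something with over 40 N, if the wrist force passes 120 N, or if a joint passes its speed limit or range.

## Working session

There is one attempt and no reset: what is moved stays moved. The work goes in short steps, Python scripts to look and compute and a tool call to move; the robot and the scene stay as the last step left them, time stands still between calls to the robot, and variables do not carry over. Pictures are saved under pics/ and viewed, at most 10 in all, crops included, and the job is handed in when it is done.

Besides the shell and the picture viewer there is one more tool, called as name(argument=value, ...), one argument or row to a line, values as JSON. arm_command: Moves the arm, as the interface text tells. Its arguments: {"type":"object","properties":{"targets":{"type":"array","items":{"type":"array","items":{"type":"number"}}}},"required":["targets"]}

```bash
mkdir -p pics; cat > h.py <<'E'
import numpy as np, cv2
from scipy.spatial.transform import Rotation as R
from cell import env
def K(c):
    h,w=c["frame"].shape[:2]; f=h/2/np.tan(np.radians(c["vertical_fov"])/2); return f
def pose():
    s=env.state(); T=np.eye(4); T[:3,:3]=R.from_euler('xyz',s["tcp_rot"]).as_matrix(); T[:3,3]=s["eef_pos"]; return T
def shot(name):
    T=pose(); c=env.read_camera(name)
    c["W"]=np.array(c["world_from_camera"]) if name!="wrist" else T@np.array(c["hand_eye"])
    return c
def ray(c,u,v):
    f=K(c); M=np.array([[f,0,c["cx"]],[0,f,c["cy"]],[0,0,1]])
    p=cv2.undistortPoints(np.array([[[u,v]]],float),M,np.array([c["k1"],0,0,0.]))[0,0]
    W=c["W"]; return W[:3,3],W[:3,:3]@np.array([p[0],p[1],1])
def onz(c,u,v,z):
    o,d=ray(c,u,v); return o+d*(z-o[2])/d[2]
def proj(c,P):
    q=np.linalg.inv(c["W"])@np.append(P,1); x=q[:2]/q[2]; x=x*(1+c["k1"]*(x@x)); return x*K(c)+[c["cx"],c["cy"]]
def save(c,n): cv2.imwrite("pics/"+n,c["frame"][:,:,::-1])
def load(n):
    import pickle; return pickle.load(open(n,'rb'))
def dump(c,n):
    import pickle; pickle.dump(c,open(n,'wb'))
E
python3 - <<'E'
from h import *
for n in("top","scene","wrist"):
    c=shot(n); save(c,n+"0.png"); dump(c,n+"0.pkl"); print(n,K(c),c["k1"],c["W"].round(2).tolist())
print(env.state())
E
```

```text
top 402.4349776717395 -0.08942803331693781 [[-0.0, -0.98, 0.18, 416.03], [-1.0, 0.01, 0.01, -67.24], [-0.01, -0.18, -0.98, 1012.06], [0.0, 0.0, 0.0, 1.0]]
scene 488.7698962328711 0.007954461965368335 [[-0.67, -0.34, 0.66, -368.44], [-0.74, 0.33, -0.59, 799.06], [-0.02, -0.88, -0.47, 766.56], [0.0, 0.0, 0.0, 1.0]]
wrist 358.2723532963151 -0.047216957724659114 [[0.34, -0.91, -0.24, 280.52], [-0.94, -0.33, -0.09, -562.7], [-0.0, 0.25, -0.97, 384.5], [0.0, 0.0, 0.0, 1.0]]
{'t': 0.15, 'joints': array([-1.32559111e+00,  4.91387061e-01,  1.55927911e+00,  2.35129041e-05,
        1.09169125e+00, -1.05590482e-01]), 'qvel': array([ 0.00123427, -0.0016538 ,  0.00016387, -0.00086611,  0.00012206,
        0.00032313]), 'tau': array([ 2.27327997e-03, -6.12893200e+01, -2.58282101e+01,  6.92549371e-02,
        4.72663518e-02, -1.03157170e-04]), 'eef_pos': array([ 214.77159593, -586.76992476,  214.22758548]), 'tcp_rot': array([-3.14083434e+00, -1.01343161e-04,  3.50784815e-01]), 'ft_force': array([ 0.82772465,  0.93892643, -0.34901829]), 'moment': array([0.01280102, 0.0127944 , 0.00211796]), 'grip_force': 0.0, 'opening': 1.0022044907406413}
```

View pics/top0.png

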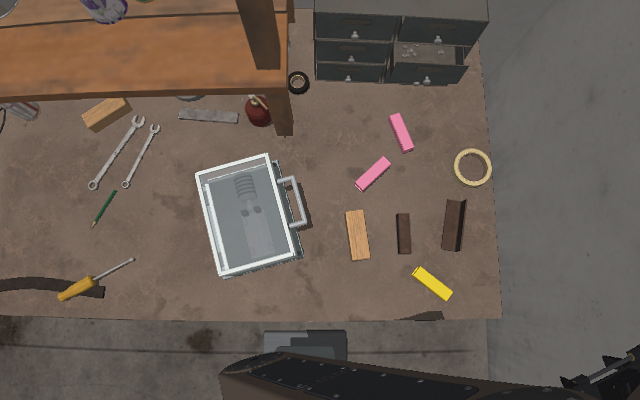

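View pics/scene0.png

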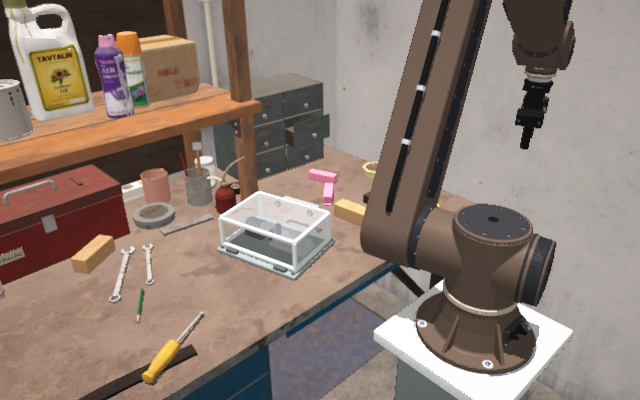

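The top view shows the station at about (250,215), with its handle near (298,202). The tube is the short dark bar at (403,233) and the angle iron is at (454,225). The pine block is at (357,234). The scene view agrees with this.

```bash
python3 - <<'E'
from h import *
c=load("top0.pkl"); f=c["frame"]
P=[onz(c,u,v,103)[:2] for u,v in((195,173),(268,153),(298,252),(220,277))]
print("guard top",np.round(P), [round(np.linalg.norm(P[i]-P[(i+1)%4])) for i in range(4)])
hsv=cv2.cvtColor(f,cv2.COLOR_RGB2HSV)
g=cv2.cvtColor(f,cv2.COLOR_RGB2GRAY)
m=(g<62).astype(np.uint8); m[:190]=0; m[270:]=0; m[:,:385]=0; m[:,480:]=0
for k in cv2.findContours(m,0,2)[0]:
    if cv2.contourArea(k)>100:
        (u,v),s,a=cv2.minAreaRect(k); b=cv2.boxPoints(((u,v),s,a)); q=np.array([onz(c,*p,25)[:2] for p in b])
        e=q[1]-q[0],q[2]-q[1]; L=max(e,key=np.linalg.norm)
        print((u,v),s,onz(c,u,v,25).round(),[np.linalg.norm(x).round() for x in e],"axis",np.arctan2(L[1],L[0]))
cv2.imwrite("pics/crop.png",cv2.resize(f[140:290,185:335,::-1],None,fx=4,fy=4,interpolation=cv2.INTER_CUBIC))
E
```

```text
guard top [[647. 225.]
 [694.  53.]
 [463. -18.]
 [407. 157.]] [178, 243, 184, 250]
(459.7687683105469, 225.53256225585938) (5.324663162231445, 51.953067779541016) [ 529. -416.   25.] [np.float64(131.0), np.float64(14.0)] axis -0.18353113945769164
```

View pics/crop.png

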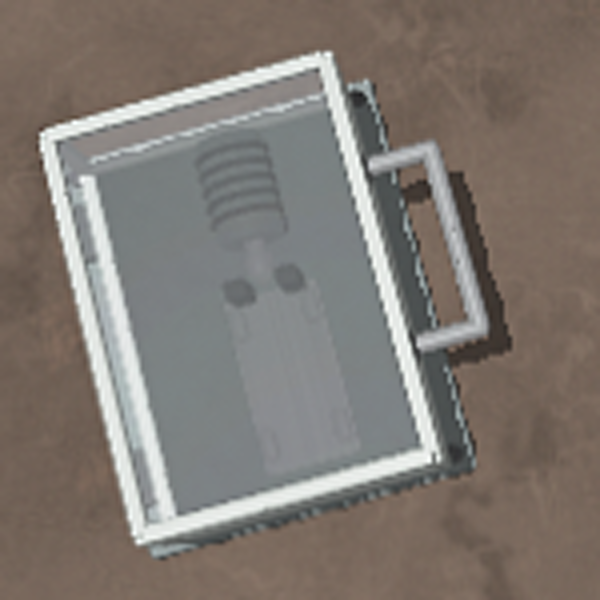

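The crop shows the handle bar running from crop (433,147) to (482,330), and the guard's top corners are clear. The cutter sits at the top end of the picture.

```bash
python3 - <<'E'
from h import *
c=load("top0.pkl"); f=c["frame"]
F=lambda u,v,z:onz(c,u/4+185-.4,v/4+140-.4,z)
a,b=F(433,147,81),F(482,330,81); print("bar",a.round(),b.round(),np.linalg.norm(a-b),(a+b)/2,"ang a-b",np.arctan2(*(a-b)[1::-1]))
P=[F(u,v,103)[:2] for u,v in((45,133),(326,56),(436,458),(142,538))]
print(np.round(P),[round(np.linalg.norm(P[i]-P[(i+1)%4])) for i in range(4)],[np.arctan2(*(P[i]-P[(i+1)%4])[::-1]).round(3) for i in range(4)])
# station yaw from y axis (toward -cutter): y_dir = b-a side
y=(P[2]-P[1]);y2=P[3]-P[0]; print("yaw",[np.arctan2(*v[::-1])+np.pi/2+0 for v in(y,y2,(b-a)[:2])])
g=cv2.cvtColor(f,cv2.COLOR_RGB2GRAY)
print(g[205:260:6,390:420:3])
print(pose().round(3))
E
```

```text
bar [643.  -4.  81.] [533. -33.  81.] 113.53126492635253 [587.76416372 -18.74626721  81.        ] ang a-b 0.26021239851571976
[[648. 223.]
 [693.  58.]
 [458.  -8.]
 [413. 157.]] [171, 244, 171, 244] [np.float64(1.837), np.float64(0.274), np.float64(-1.307), np.float64(-2.867)]
yaw [np.float64(-1.296635812374952), np.float64(-1.2957842815419456), np.float64(-1.310583928279177)]
[[112 113 112 111 109 110 109 108 107 108]
 [112 111 112 110 112 111 110 109 110 109]
 [111 111  31  71  75  72  59 110 108 108]
 [109 110  59  71  75  69  64 110 107 107]
 [112 107  79  64  70  69  67 108 107 107]
 [109 110  98  59  74  69  69 102 106 105]
 [107 109 101  49  67  66  69  89 107 107]
 [107 111 107  42  68  67  64  87 100 104]
 [110 110 111  36  56  58  54  91 108 104]
 [109 113 110 110 110 109 109 108 105 104]]
[[ 9.39000e-01  3.44000e-01 -0.00000e+00  2.14772e+02]
 [ 3.44000e-01 -9.39000e-01  1.00000e-03 -5.86770e+02]
 [ 0.00000e+00 -1.00000e-03 -1.00000e+00  2.14228e+02]
 [ 0.00000e+00  0.00000e+00  0.00000e+00  1.00000e+00]]
```

arm_command(
  targets=[
    [40, -30, 0, 0, 0.4],
    [80, -60, 0, 0, 0.4],
    [120, -90, 0, 0, 0.4],
    [160, -120, 0, 0, 0.4],
    [200, -150, 0, 0, 0.4],
  ],
)

```text
t: 0.65
eef_pos: [351.7, -375.5, 214.6]
tcp_rot: [-3.142, -0.0, 0.35]
ft_force: [1.4, -1.0, 0.3]
opening: 0.635
grip_force: 0.0
```

arm_command(
  targets=[
    [40, -30, 0, 0, 0.4],
    [80, -60, 0, 0, 0.4],
    [120, -90, 0, 0, 0.4],
    [160, -120, 0, 0, 0.4],
    [200, -150, 0, 0, 0.4],
  ],
)

```text
t: 1.15
eef_pos: [488.1, -165.8, 214.7]
tcp_rot: [3.141, -0.0, 0.351]
ft_force: [0.7, -0.8, 0.2]
opening: 0.4
grip_force: 0.0
```

```bash
python3 - <<'E'
from h import *
print(pose().round(3))
c=load("top0.pkl"); f=c["frame"]
g=cv2.cvtColor(f,cv2.COLOR_RGB2GRAY)
m=(g<85).astype(np.uint8); m[:195]=0; m[265:]=0; m[:,:385]=0; m[:,480:]=0
for k in cv2.findContours(m,0,2)[0]:
    if cv2.contourArea(k)>100:
        (u,v),s,a=cv2.minAreaRect(k); b=cv2.boxPoints(((u,v),s,a)); q=np.array([onz(c,*p,25)[:2] for p in b])
        e=q[1]-q[0],q[2]-q[1]; L=max(e,key=np.linalg.norm)
        print((u,v),s,onz(c,u,v,25).round(),[np.linalg.norm(x).round() for x in e],"axis",np.arctan2(L[1],L[0]))
E
```

```text
[[ 9.39000e-01  3.44000e-01  0.00000e+00  4.88103e+02]
 [ 3.44000e-01 -9.39000e-01 -0.00000e+00 -1.65817e+02]
 [ 0.00000e+00  0.00000e+00 -1.00000e+00  2.14675e+02]
 [ 0.00000e+00  0.00000e+00  0.00000e+00  1.00000e+00]]
(403.2672119140625, 233.04310607910156) (40.635643005371094, 14.152007102966309) [ 511. -273.   25.] [np.float64(35.0), np.float64(100.0)] axis -3.1247757814019725
(453.66162109375, 224.20770263671875) (20.961870193481445, 53.334930419921875) [ 532. -400.   25.] [np.float64(134.0), np.float64(53.0)] axis -0.18136303627052802
```

arm_command(
  targets=[
    [40, -29, 0, 4.4, 0.4],
    [80, -58, 10, 4.4, 0.4],
    [120, -87, 20, 4.4, 0.4],
    [145, -105, 30, 4.4, 0.4],
    [145, -105, 30, 4.4, 0.4],
  ],
)

```text
t: 1.65
eef_pos: [588.3, -16.1, 182.8]
tcp_rot: [-3.141, 0.002, 0.278]
ft_force: [-1.8, 0.2, 1.1]
opening: 0.4
grip_force: 0.0
```

```bash
python3 - <<'E'
from h import *
print(pose().round(3))
c=shot("wrist"); save(c,"w1.png"); dump(c,"w1.pkl")
for p in((643,-4,81),(533,-33,81),(588,-18.5,81)): print(proj(c,p).round(1))
E
```

```text
[[ 9.62000e-01  2.74000e-01 -2.00000e-03  5.88333e+02]
 [ 2.74000e-01 -9.62000e-01  1.00000e-03 -1.61210e+01]
 [-2.00000e-03 -1.00000e-03 -1.00000e+00  1.82843e+02]
 [ 0.00000e+00  0.00000e+00  0.00000e+00  1.00000e+00]]
[322.  133.2]
[318.7 273.5]
[320.2 206.9]
```

View pics/w1.png

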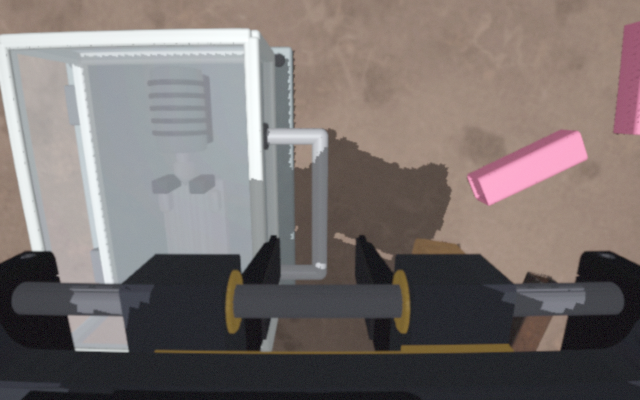

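The wrist view shows the handle bar at column 320, rows 133 to 271. That matches the projected points and lies midway between the fingers, so I'll descend and grip.

arm_command(
  targets=[
    [0, 2, 45, 0, 0.4],
    [0, 2, 85, 0, 0.4],
    [0, 2, 110, 0, 0.4],
    [0, 2, 121, 0, 0.4],
    [0, 2, 121, 0, 0.4],
  ],
)

```text
t: 2.2
eef_pos: [587.4, -22.0, 63.0]
tcp_rot: [-3.141, 0.002, 0.273]
ft_force: [0.3, 0.1, 0.5]
opening: 0.402
grip_force: 0.0
```

arm_command(
  targets=[
    [0, 0, 0, 0, 0],
    [0, 0, 0, 0, 0],
    [0, 0, 0, 0, 0],
    [0, 0, 0, 0, 0],
    [0, 0, 0, 0, 0],
  ],
)

```text
t: 2.7
eef_pos: [587.4, -18.0, 64.7]
tcp_rot: [-3.138, -0.0, 0.273]
ft_force: [-3.0, 24.6, 8.5]
opening: 0.118
grip_force: 30.0
```

```bash
python3 - <<'E'
from h import *
r=np.hypot(215,65);p0=np.arctan2(65,215)
for t in np.arange(0,1.61,.1): print(t.round(2), "ty",round(-(215-r*np.cos(p0+t))), "tz",round(65-r*np.sin(p0+t)))
E
```

```text
0.0 ty 0 tz 0
0.1 ty -8 tz -21
0.2 ty -17 tz -41
0.3 ty -29 tz -61
0.4 ty -42 tz -79
0.5 ty -57 tz -95
0.6 ty -74 tz -110
0.7 ty -92 tz -123
0.8 ty -112 tz -135
0.9 ty -132 tz -144
1.0 ty -154 tz -151
1.1 ty -175 tz -156
1.2 ty -198 tz -159
1.3 ty -220 tz -160
1.4 ty -243 tz -158
1.5 ty -265 tz -154
1.6 ty -286 tz -148
```

arm_command(
  targets=[
    [0, -8, -11, 0, 0],
    [0, -12, -22, 0, 0],
    [0, -16, -32, 0, 0],
    [0, -21, -42, 0, 0],
    [0, -33, -62, 0, 0],
  ],
)

```text
t: 3.2
eef_pos: [579.6, 9.6, 126.3]
tcp_rot: [3.14, -0.001, 0.274]
ft_force: [3.5, -1.2, -0.3]
opening: 0.119
grip_force: 30.0
```

arm_command(
  targets=[
    [0, -13, -18, 0, 0],
    [0, -28, -34, 0, 0],
    [0, -45, -49, 0, 0],
    [0, -63, -62, 0, 0],
    [0, -83, -74, 0, 0],
  ],
)

```text
t: 3.7
eef_pos: [557.4, 90.4, 202.0]
tcp_rot: [3.139, -0.004, 0.274]
ft_force: [5.6, -0.8, 1.2]
opening: 0.12
grip_force: 30.0
```

arm_command(
  targets=[
    [0, -20, -9, 0, 0],
    [0, -42, -16, 0, 0],
    [0, -63, -21, 0, 0],
    [0, -86, -24, 0, 0],
    [0, -108, -25, 0, 0],
  ],
)

```text
t: 4.2
eef_pos: [527.7, 195.6, 226.1]
tcp_rot: [3.141, -0.003, 0.274]
ft_force: [6.1, 0.4, -5.7]
opening: 0.118
grip_force: 30.0
```

arm_command(
  targets=[
    [0, -12, 0, 0, 0],
    [0, -23, 2, 0, 0],
    [0, -34, 3, 0, 0],
    [0, -45, 6, 0, 0],
    [0, -45, 6, 0, 0],
  ],
)

```text
t: 4.7
eef_pos: [515.4, 239.5, 219.7]
tcp_rot: [-3.141, -0.003, 0.275]
ft_force: [1.0, 3.3, 8.8]
opening: 0.119
grip_force: 30.0
```

arm_command(
  targets=[
    [0, -9, 2, 0, 0],
    [0, -16, 4, 0, 0],
    [0, -16, 4, 0, 0.4],
    [0, -16, 4, 0, 0.4],
    [0, -16, 4, 0, 0.4],
  ],
)

```text
t: 5.2
eef_pos: [510.3, 252.8, 214.2]
tcp_rot: [3.141, 0.002, 0.274]
ft_force: [0.7, 0.3, -0.5]
opening: 0.314
grip_force: 0.0
```

arm_command(
  targets=[
    [0, 0, -20, 0, 0.4],
    [0, 0, -50, 0, 0.4],
    [0, 0, -75, 0, 0.4],
    [0, 0, -75, 0, 0.4],
  ],
)

```text
t: 5.6
eef_pos: [511.6, 253.1, 292.6]
tcp_rot: [-3.141, -0.004, 0.274]
ft_force: [-0.3, 1.0, -0.2]
opening: 0.4
grip_force: 0.0
```

```bash
python3 - <<'E'
from h import *
c=shot("wrist"); save(c,"w2.png"); dump(c,"w2.pkl"); 
c=shot("scene"); save(c,"s2.png")
c=shot("top"); dump(c,"t2.pkl"); save(c,"t2.png")
a=cv2.imread("pics/s2.png")[120:320,180:440]; b=cv2.imread("pics/t2.png")[130:290,185:335]
a=cv2.resize(a,(390,300)); b=cv2.resize(b,(390,416)); w=cv2.resize(cv2.imread("pics/w2.png"),(400,250))
o=np.zeros((600,790,3),np.uint8); o[:300,:390]=a; o[:416,400:790]=b; o[310:560,:400][:, :400]=w
cv2.imwrite("pics/m2.png",o)
print(pose().round(3))
E
```

```text
[[ 9.63000e-01  2.70000e-01 -1.00000e-03  5.10398e+02]
 [ 2.70000e-01 -9.63000e-01 -1.00000e-03  2.52782e+02]
 [-2.00000e-03  0.00000e+00 -1.00000e+00  2.88689e+02]
 [ 0.00000e+00  0.00000e+00  0.00000e+00  1.00000e+00]]
```

View pics/m2.png

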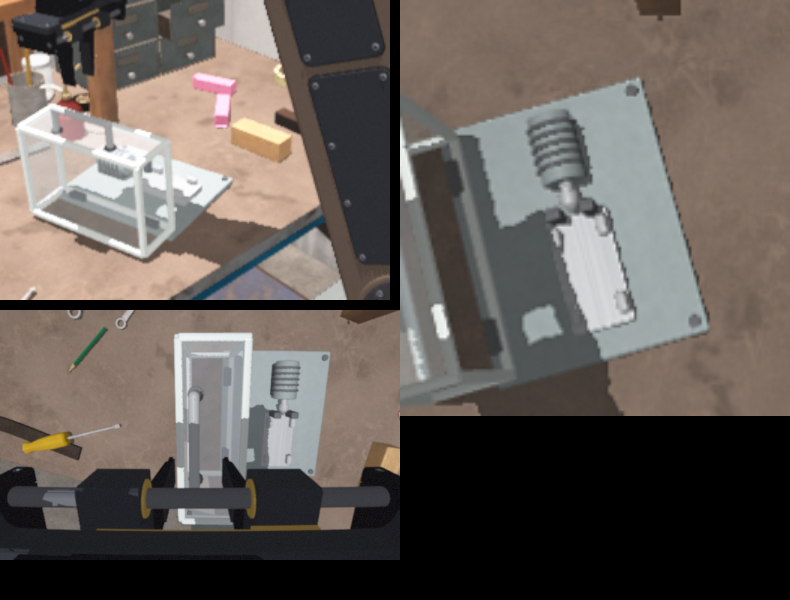

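The guard is open, standing upright behind the nest with its handle on top. The nest and rails are now visible in the top view, so I'll go to the tube.

arm_command(
  targets=[
    [-13, 47, 0, 0, 0.6],
    [-26, 94, 0, 0, 0.6],
    [-39, 141, 0, 0, 0.6],
    [-52, 188, 0, 0, 0.6],
    [-65, 235, 0, 0, 0.6],
  ],
)

```text
t: 6.25
eef_pos: [511.0, 7.5, 288.4]
tcp_rot: [-3.141, 0.002, 0.274]
ft_force: [1.2, 0.4, 0.8]
opening: 0.602
grip_force: 0.0
```

arm_command(
  targets=[
    [-13, 47, 10, 0, 0.6],
    [-26, 94, 20, 0, 0.6],
    [-39, 141, 40, 0, 0.6],
    [-52, 188, 70, 0, 0.6],
    [-65, 235, 100, 0, 0.6],
  ],
)

```text
t: 6.75
eef_pos: [511.9, -221.6, 196.7]
tcp_rot: [-3.141, 0.001, 0.274]
ft_force: [0.7, 0.4, 0.4]
opening: 0.603
grip_force: 0.0
```

arm_command(
  targets=[
    [-13, 36, 20, 8, 0.6],
    [-13, 36, 20, 14.6, 0.6],
    [-13, 36, 20, 14.6, 0.6],
  ],
)

```text
t: 7.05
eef_pos: [509.0, -258.6, 176.6]
tcp_rot: [-3.14, 0.003, 0.016]
ft_force: [0.7, 0.3, -0.4]
opening: 0.599
grip_force: 0.0
```

```bash
python3 - <<'E'
from h import *
c=load("t2.pkl")
A,B=[onz(c,u,v,12)[:2] for u,v in((277.3,160),(303.8,255.8))]
d=(B-A)/np.linalg.norm(B-A); print("plate front len",np.linalg.norm(B-A)); yaw=np.arctan2(d[1],d[0])-np.pi/2
xs=np.array([np.cos(yaw),np.sin(yaw)]); C=(A+B)/2+105*xs; print("station",C,yaw%(2*np.pi),"nest",C-10*xs+45*d)
print(pose().round(3)); c=shot("wrist"); save(c,"w3.png"); dump(c,"w3.pkl"); print(proj(c,(511,-273,30)))
E
```

```text
plate front len 254.73170588414354
station [552.12749428 107.79590291] 1.8434730593013304 nest [511.48319022  86.04640758]
[[ 1.00000e+00  1.60000e-02 -3.00000e-03  5.08985e+02]
 [ 1.60000e-02 -1.00000e+00  2.00000e-03 -2.58648e+02]
 [-3.00000e-03 -2.00000e-03 -1.00000e+00  1.76593e+02]
 [ 0.00000e+00  0.00000e+00  0.00000e+00  1.00000e+00]]
[333.49835134 191.20983175]
```

View pics/w3.png

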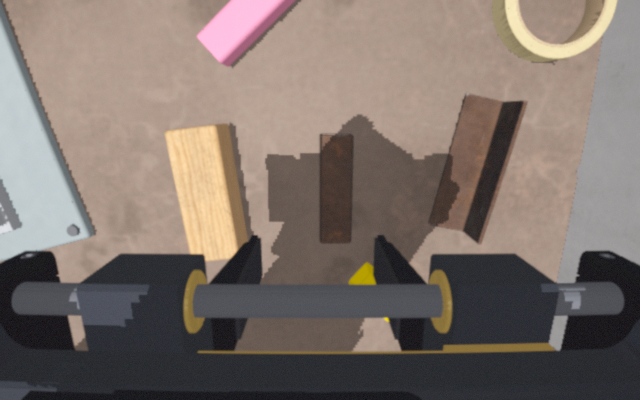

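The tube's top face spans columns 320–352 and rows 135–242, with the wood block to its left and the angle iron to its right. I'll measure it by mask.

```bash
python3 - <<'E'
from h import *
c=load("w3.pkl"); f=c["frame"].astype(int)
T=np.array([onz(c,u,v,30) for u,v in((320.5,134.5),(352.5,134.5),(351.5,242.5),(319.5,242.5))])
ctr=T.mean(0); ax=(T[0]+T[1]-T[2]-T[3])/2; print(ctr,np.linalg.norm(ax),np.linalg.norm(T[1]-T[0]),np.arctan2(ax[1],ax[0]))
print("rows",f[180,312:360].sum(1)//3); print("col",f[128:140,335].sum(1)//3,f[236:248,335].sum(1)//3)
P=pose(); print("tool delta",P[:3,:3].T@(ctr-P[:3,3]))
E
```

```text
[ 511.64664094 -275.24749418   30.        ] 99.70342071739022 27.839714322220452 0.02034794695813875
rows [91 92 93 92 93 94 88 74 55 56 58 58 61 60 58 57 61 60 62 57 60 59 62 57
 59 57 60 56 58 56 58 59 59 62 57 58 58 58 55 56 69 85 89 89 91 91 92 90]
col [165 164 164 163 156 128  99  75  62  61  57  57] [60 57 56 57 62 61 64 79 90 94 93 95]
tool delta [  2.13922639  17.49281399 147.42697049]
```

arm_command(
  targets=[
    [2, 17, 45, 0, 0.6],
    [2, 17, 90, 0, 0.6],
    [2, 17, 135, 0, 0.6],
    [2, 17, 160, 0, 0.6],
    [2, 17, 171, 0, 0.6],
  ],
)

```text
t: 7.6
eef_pos: [511.7, -273.6, 5.5]
tcp_rot: [-3.14, 0.003, 0.023]
ft_force: [0.0, -0.2, 0.4]
opening: 0.595
grip_force: 0.0
```

arm_command(
  targets=[
    [0, 0, 0, 0, 0.6],
    [0, 0, 0, 0, 0],
    [0, 0, 0, 0, 0],
    [0, 0, 0, 0, 0],
    [0, 0, 0, 0, 0],
  ],
)

```text
t: 8.1
eef_pos: [512.7, -275.2, 8.5]
tcp_rot: [3.141, -0.001, 0.019]
ft_force: [-0.0, 3.7, 2.1]
opening: 0.321
grip_force: 2.0
```

arm_command(
  targets=[
    [0, 0, 0, 0, 0],
    [0, 0, 0, 0, 0],
    [0, 0, -30, 0, 0],
    [0, 0, -80, 0, 0],
    [0, 0, -130, 0, 0],
  ],
)

```text
t: 8.6
eef_pos: [511.8, -274.7, 138.7]
tcp_rot: [-3.14, 0.002, 0.019]
ft_force: [0.2, -1.2, -2.4]
opening: 0.311
grip_force: 30.0
```

```bash
python3 - <<'E'
from h import *
P=pose(); print(P.round(3),env.state()["opening"],env.state()["grip_force"])
yaw=1.844; ys=np.array([-np.sin(yaw),np.cos(yaw)]); N=np.array([512,86]); G=N+10*ys
print("goal",G,"delta tool",P[:2,:2].T@(G-P[:2,3]))
E
```

```text
[[ 1.00000e+00  1.90000e-02 -2.00000e-03  5.11770e+02]
 [ 1.90000e-02 -1.00000e+00  1.00000e-03 -2.74678e+02]
 [-2.00000e-03 -1.00000e-03 -1.00000e+00  1.38674e+02]
 [ 0.00000e+00  0.00000e+00  0.00000e+00  1.00000e+00]] 0.3113642424436557 29.99876658199355
goal [502.37088568  83.3018233 ] delta tool [  -2.54926426 -358.09391339]
```

arm_command(
  targets=[
    [0, -48, 0, 0, 0],
    [0, -96, 0, 0, 0],
    [0, -144, 0, 0, 0],
    [-1, -192, 0, 0, 0],
    [-2, -240, 0, 0, 0],
  ],
)

```text
t: 9.1
eef_pos: [505.2, -33.4, 137.8]
tcp_rot: [3.141, -0.0, 0.019]
ft_force: [0.9, 0.5, -1.4]
opening: 0.313
grip_force: 30.0
```

arm_command(
  targets=[
    [0, -45, 0, -7, 0],
    [0, -90, 0, -14.6, 0],
    [0, -118, 0, -14.6, 0],
    [0, -118, 0, -14.6, 0],
    [0, -118, 0, -14.6, 0],
  ],
)

```text
t: 9.6
eef_pos: [503.3, 83.2, 137.6]
tcp_rot: [3.141, 0.0, 0.275]
ft_force: [0.6, 0.6, -3.0]
opening: 0.315
grip_force: 30.0
```

```bash
python3 - <<'E'
from h import *
P=pose(); print(P.round(3))
c=shot("wrist"); save(c,"w4.png"); dump(c,"w4.pkl")
yaw=1.844; ys=np.array([-np.sin(yaw),np.cos(yaw)]);xs=np.array([np.cos(yaw),np.sin(yaw)]); N=np.array([512,86])
for n,a,b,z in(("stopL",23,-50,58),("stopR",-23,-50,58),("railL",18,-48,38),("railR",-18,-48,38)): print(n,proj(c,[*(N+a*xs+b*ys),z]).round(1))
E
```

```text
[[ 9.62000e-01  2.72000e-01 -0.00000e+00  5.03287e+02]
 [ 2.72000e-01 -9.62000e-01 -0.00000e+00  8.32360e+01]
 [-0.00000e+00  0.00000e+00 -1.00000e+00  1.37576e+02]
 [ 0.00000e+00  0.00000e+00  0.00000e+00  1.00000e+00]]
stopL [283.5 130.3]
stopR [350.7 130.5]
railL [292.8 131.8]
railR [341.4 132. ]
```

View pics/w4.png

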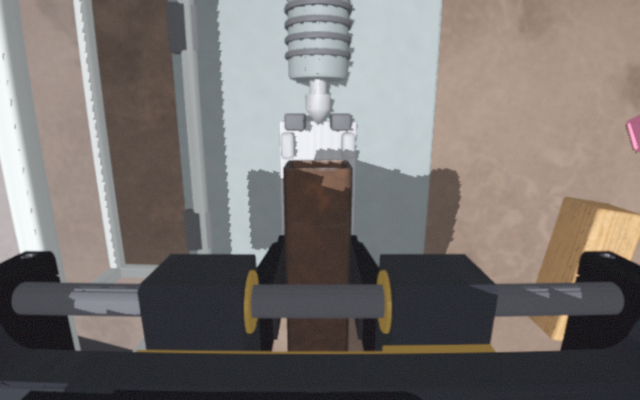

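The wrist view shows the stop cheeks at columns 285–305 and 331–352, with their face at row 130. That is within 2 px of the prediction, and the tube lines up with the nest. Lowering, with the tube still 9 mm short of the stop.

arm_command(
  targets=[
    [0, 0.5, 30, 0, 0],
    [0, 0.5, 60, 0, 0],
    [0, 0.5, 80, 0, 0],
    [0, 0.5, 92, 0, 0],
    [0, 0.5, 99, 0, 0],
  ],
)

```text
t: 10.15
eef_pos: [503.6, 81.5, 37.8]
tcp_rot: [-3.142, 0.001, 0.273]
ft_force: [0.3, -0.7, -1.8]
opening: 0.317
grip_force: 30.0
```

arm_command(
  targets=[
    [0, 0, 1, 0, 0],
    [0, 0, 2, 0, 0],
    [0, 0, 3, 0, 0],
    [0, 0, 4, 0, 0],
  ],
)

```text
t: 10.55
eef_pos: [503.9, 82.4, 35.2]
tcp_rot: [3.141, -0.001, 0.274]
ft_force: [-0.6, -0.2, -2.0]
opening: 0.312
grip_force: 30.0
```

arm_command(
  targets=[
    [0, 0, 1, 0, 0],
    [0, 0, 1, 0, 0],
    [0, 0, 2, 0, 0],
    [0, 0, 2, 0, 0],
  ],
)

```text
t: 10.95
eef_pos: [503.7, 82.4, 32.5]
tcp_rot: [3.142, 0.0, 0.274]
ft_force: [0.1, 0.2, -1.3]
opening: 0.311
grip_force: 30.0
```

arm_command(
  targets=[
    [0, 0, 1, 0, 0],
    [0, 0, 1, 0, 0],
    [0, 0, 1.5, 0, 0],
    [0, 0, 1.5, 0, 0],
  ],
)

```text
t: 11.35
eef_pos: [503.7, 82.4, 32.4]
tcp_rot: [3.141, -0.001, 0.274]
ft_force: [-4.9, -0.4, 19.5]
opening: 0.315
grip_force: 30.0
```

It's seated on the bed. Relieving the pressure a little and sliding it to the stop.

arm_command(
  targets=[
    [2, 0, -1, 0, 0],
    [4, 0, -1, 0, 0],
    [6, 0, -1, 0, 0],
    [7, 0, -1, 0, 0],
    [7, 0, -1, 0, 0],
  ],
)

```text
t: 11.85
eef_pos: [509.7, 84.2, 32.5]
tcp_rot: [-3.141, 0.002, 0.274]
ft_force: [-6.4, -1.8, 10.7]
opening: 0.314
grip_force: 30.0
```

arm_command(
  targets=[
    [1, 0, 0, 0, 0],
    [1, 0, 0, 0, 0],
    [2, 0, 0, 0, 0],
    [2, 0, 0, 0, 0],
  ],
)

```text
t: 12.25
eef_pos: [511.6, 84.8, 32.5]
tcp_rot: [-3.141, 0.002, 0.274]
ft_force: [-6.5, -1.5, 12.2]
opening: 0.315
grip_force: 30.0
```

arm_command(
  targets=[
    [1, 0, 0, 0, 0],
    [1, 0, 0, 0, 0],
    [2, 0, 0, 0, 0],
    [2, 0, 0, 0, 0],
  ],
)

```text
t: 12.65
eef_pos: [513.5, 85.3, 32.5]
tcp_rot: [-3.141, 0.002, 0.274]
ft_force: [-6.4, -1.5, 11.9]
opening: 0.314
grip_force: 30.0
```

arm_command(
  targets=[
    [1, 0, 0, 0, 0],
    [1, 0, 0, 0, 0],
    [2, 0, 0, 0, 0],
    [2, 0, 0, 0, 0],
  ],
)

```text
t: 13.05
eef_pos: [513.9, 85.4, 32.4]
tcp_rot: [-3.141, 0.005, 0.274]
ft_force: [-13.3, -5.6, 17.6]
opening: 0.316
grip_force: 30.0
```

arm_command(
  targets=[
    [-1, 0, 0, 0, 0],
    [-1, 0, 0, 0, 0.5],
    [-1, 0, 0, 0, 0.5],
    [-1, 0, 0, 0, 0.5],
    [-1, 0, 0, 0, 0.5],
  ],
)

```text
t: 13.55
eef_pos: [515.4, 85.7, 31.9]
tcp_rot: [3.142, -0.0, 0.274]
ft_force: [-0.1, 0.5, 0.5]
opening: 0.498
grip_force: 0.0
```

arm_command(
  targets=[
    [0, 0, -20, 0, 0.5],
    [0, 0, -60, 0, 0.5],
    [0, 0, -105, 0, 0.5],
    [0, 0, -105, 0, 0.5],
  ],
)

```text
t: 13.95
eef_pos: [517.4, 85.8, 141.8]
tcp_rot: [3.14, -0.008, 0.274]
ft_force: [-0.2, -0.5, -0.3]
opening: 0.5
grip_force: 0.0
```

```bash
python3 - <<'E'
from h import *
P=pose(); print(P.round(3))
c=shot("wrist"); save(c,"w5.png"); dump(c,"w5.pkl")
yaw=1.844; ys=np.array([-np.sin(yaw),np.cos(yaw)]);xs=np.array([np.cos(yaw),np.sin(yaw)]); N=np.array([512.2,85.3])
for n,a,b,z in(("stopL",23,-50,58),("stopR",-23,-50,58),("tubeL",15,-50,54),("tubeR",-15,-50,54)): print(n,proj(c,[*(N+a*xs+b*ys),z]).round(1))
cv2.imwrite("pics/w5c.png",cv2.resize(c["frame"][80:280,220:420,::-1],None,fx=3,fy=3,interpolation=cv2.INTER_CUBIC))
E
```

```text
[[ 9.63000e-01  2.71000e-01  8.00000e-03  5.17423e+02]
 [ 2.71000e-01 -9.63000e-01  0.00000e+00  8.58360e+01]
 [ 8.00000e-03  2.00000e-03 -1.00000e+00  1.41811e+02]
 [ 0.00000e+00  0.00000e+00  0.00000e+00  1.00000e+00]]
stopL [283.4 151.6]
stopR [348.5 151.7]
tubeL [295.  151.1]
tubeR [336.8 151.2]
```

View pics/w5c.png

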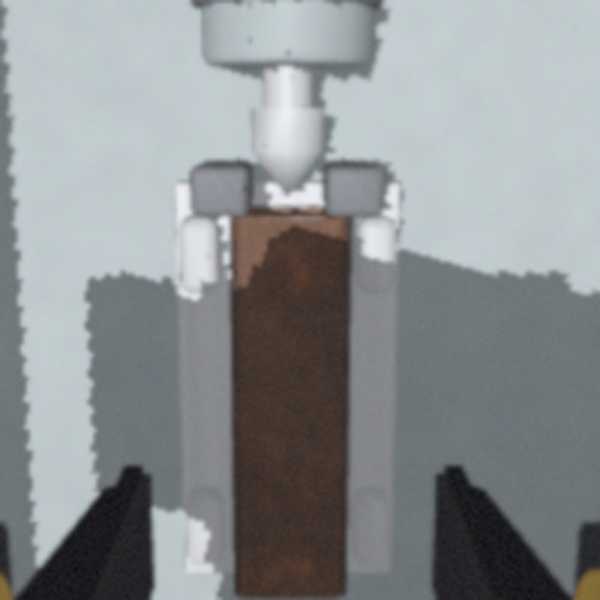

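The tube sits between the rails, with its end flush at the cheek faces (crop row 213) and centred within about 1 mm. Now back to the handle.

arm_command(
  targets=[
    [0, 0, -50, 0, 0.4],
    [0, 0, -100, 0, 0.4],
    [0, 0, -148, 0, 0.4],
    [10, -40, -152, 0, 0.4],
    [20, -80, -152, 0, 0.4],
  ],
)

```text
t: 14.5
eef_pos: [513.3, 168.5, 289.8]
tcp_rot: [3.141, -0.002, 0.272]
ft_force: [0.4, 0.1, -0.7]
opening: 0.399
grip_force: 0.0
```

arm_command(
  targets=[
    [10, -44, 0, 0, 0.4],
    [20, -88, 0, 0, 0.4],
    [20, -88, 0, 0, 0.4],
    [20, -88, 0, 0, 0.4],
  ],
)

```text
t: 14.9
eef_pos: [507.8, 258.9, 287.5]
tcp_rot: [3.141, 0.002, 0.276]
ft_force: [0.1, -0.9, -0.6]
opening: 0.402
grip_force: 0.0
```

```bash
python3 - <<'E'
from h import *
P=pose(); print(P.round(3))
c=shot("wrist"); save(c,"w6.png"); dump(c,"w6.pkl")
xs=np.array([-.271,.963]);ys=np.array([-.963,-.271]);H=np.array([510.4,257.8])
for b in(-55,0,55): print(proj(c,[*(H+b*ys),229]).round(1))
E
```

```text
[[ 9.62000e-01  2.73000e-01 -2.00000e-03  5.07805e+02]
 [ 2.73000e-01 -9.62000e-01 -1.00000e-03  2.58888e+02]
 [-2.00000e-03  0.00000e+00 -1.00000e+00  2.87498e+02]
 [ 0.00000e+00  0.00000e+00  0.00000e+00  1.00000e+00]]
[320.3 134.7]
[319.9 218.8]
[319.6 293.4]
```

View pics/w6.png

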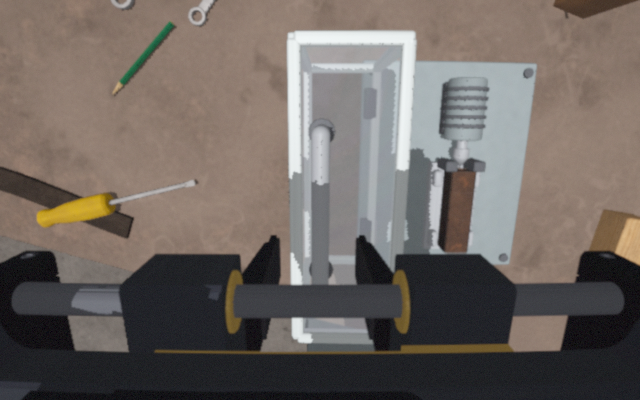

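The bar is at column 320, starting at row about 130, as predicted. I'll descend to z ≈ 210 and grip.

arm_command(
  targets=[
    [0, 0, 40, 0, 0.4],
    [0, 0, 65, 0, 0.4],
    [0, 0, 77, 0, 0.4],
    [0, 0, 77, 0, 0],
    [0, 0, 77, 0, 0],
  ],
)

```text
t: 15.45
eef_pos: [508.9, 257.8, 212.9]
tcp_rot: [3.142, -0.001, 0.273]
ft_force: [-0.2, -0.1, -0.6]
opening: 0.285
grip_force: 0.0
```

arm_command(
  targets=[
    [0, 0, 0, 0, 0],
    [0, 0, 0, 0, 0],
    [0, 0, 0, 0, 0],
  ],
)

```text
t: 15.75
eef_pos: [508.9, 257.5, 213.2]
tcp_rot: [3.14, -0.002, 0.274]
ft_force: [1.2, -6.1, 2.3]
opening: 0.119
grip_force: 30.0
```

```bash
python3 - <<'E'
from h import *
r=np.hypot(215,65);p0=np.arctan2(65,215)
T=np.arange(1.6,-.01,-.08)
f=lambda t:np.array([r*np.cos(p0+t),-r*np.sin(p0+t)])
for k in range(0,20,5): print([(f(T[k+j])-f(T[k])).round(1).tolist() for j in range(1,6)])
print(pose().round(3))
E
```

```text
[[17.3, -5.0], [34.8, -8.6], [52.7, -10.8], [70.6, -11.6], [88.6, -10.9]]
[[17.8, 2.1], [35.5, 5.6], [52.7, 10.5], [69.6, 16.8], [85.8, 24.4]]
[[15.6, 8.9], [30.5, 19.0], [44.5, 30.2], [57.5, 42.6], [69.6, 55.9]]
[[10.9, 14.3], [20.7, 29.4], [29.2, 45.2], [36.4, 61.6], [42.3, 78.6]]
[[ 9.63000e-01  2.71000e-01  2.00000e-03  5.08914e+02]
 [ 2.71000e-01 -9.63000e-01 -1.00000e-03  2.57532e+02]
 [ 2.00000e-03  2.00000e-03 -1.00000e+00  2.13192e+02]
 [ 0.00000e+00  0.00000e+00  0.00000e+00  1.00000e+00]]
```

arm_command(
  targets=[
    [0, 17, -5, 0, 0],
    [0, 35, -9, 0, 0],
    [0, 53, -11, 0, 0],
    [0, 71, -12, 0, 0],
    [0, 89, -11, 0, 0],
  ],
)

```text
t: 16.25
eef_pos: [532.4, 172.2, 224.4]
tcp_rot: [-3.141, -0.001, 0.274]
ft_force: [-0.9, 2.5, 0.4]
opening: 0.116
grip_force: 30.0
```

arm_command(
  targets=[
    [0, 18, 2, 0, 0],
    [0, 35, 6, 0, 0],
    [0, 53, 10, 0, 0],
    [0, 70, 17, 0, 0],
    [0, 86, 24, 0, 0],
  ],
)

```text
t: 16.75
eef_pos: [555.6, 88.8, 199.1]
tcp_rot: [3.142, 0.0, 0.274]
ft_force: [-1.6, 0.6, -2.2]
opening: 0.116
grip_force: 30.0
```

arm_command(
  targets=[
    [0, 16, 9, 0, 0],
    [0, 30, 19, 0, 0],
    [0, 44, 30, 0, 0],
    [0, 57, 43, 0, 0],
    [0, 69, 56, 0, 0],
  ],
)

```text
t: 17.25
eef_pos: [574.3, 22.0, 141.9]
tcp_rot: [3.141, 0.001, 0.274]
ft_force: [-2.7, -0.3, -0.5]
opening: 0.117
grip_force: 30.0
```

arm_command(
  targets=[
    [0, 11, 14, 0, 0],
    [0, 20, 29, 0, 0],
    [0, 29, 45, 0, 0],
    [0, 36, 60, 0, 0],
    [0, 39, 70, 0, 0],
  ],
)

```text
t: 17.75
eef_pos: [585.0, -15.6, 71.5]
tcp_rot: [3.141, 0.001, 0.274]
ft_force: [-3.6, -8.6, 2.4]
opening: 0.118
grip_force: 30.0
```

arm_command(
  targets=[
    [0, 1, 3, 0, 0],
    [0, 2, 6, 0, 0],
    [0, 3, 8, 0, 0],
    [0, 3, 9, 0, 0],
    [0, 3, 9, 0, 0],
  ],
)

```text
t: 18.25
eef_pos: [585.6, -18.0, 63.4]
tcp_rot: [3.141, 0.001, 0.274]
ft_force: [-4.4, -9.0, 0.3]
opening: 0.118
grip_force: 30.0
```

arm_command(
  targets=[
    [0, -1, 1, 0, 0],
    [0, -1, 2, 0, 0],
    [0, -1, 3, 0, 0],
    [0, -1, 3, 0, 0],
  ],
)

```text
t: 18.65
eef_pos: [585.9, -18.2, 62.4]
tcp_rot: [3.139, -0.001, 0.275]
ft_force: [-10.5, -15.1, 21.8]
opening: 0.115
grip_force: 30.0
```

Fz has risen to 22 N, so the guard is down on its rest. Releasing and retreating upward.

arm_command(
  targets=[
    [0, 0, -2, 0, 0.2],
    [0, 0, -2, 0, 0.4],
    [0, 0, -2, 0, 0.4],
    [0, 0, -2, 0, 0.4],
    [0, 0, -2, 0, 0.4],
  ],
)

```text
t: 19.15
eef_pos: [585.5, -16.0, 62.8]
tcp_rot: [-3.142, 0.0, 0.274]
ft_force: [-0.4, -0.1, -0.5]
opening: 0.397
grip_force: 0.0
```

arm_command(
  targets=[
    [0, 0, -30, 0, 0.4],
    [0, 0, -80, 0, 0.4],
    [0, 0, -125, 0, 0.4],
    [0, 0, -125, 0, 0.4],
    [0, 0, -125, 0, 0.4],
  ],
)

```text
t: 19.65
eef_pos: [585.5, -16.0, 188.7]
tcp_rot: [3.141, -0.002, 0.274]
ft_force: [0.1, -0.8, -1.0]
opening: 0.396
grip_force: 0.0
```

```bash
python3 - <<'E'
from h import *
c=shot("wrist"); save(c,"w7.png"); print(pose().round(2)[:3,3],env.state()["ft_force"])
for p in((643,-4,81),(533,-33,81)): print(proj(c,p).round(1))
E
```

```text
[585.02 -16.01 187.52] [-0.12501589 -0.63760281  0.24124436]
[322.5 129.7]
[319.7 268. ]
```

View pics/w7.png

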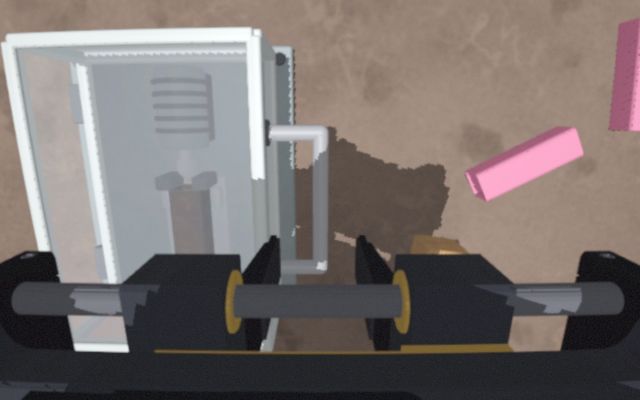

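The guard is closed, with the handle at column 320 and rows 131–268 as at the start. The tube is at the stop under the clear cover, and the robot is clear of everything.

```bash
python3 -c "
from cell import env; print(env.job_done())"
```

```text
the job is handed in; nothing more can be done
None
```

I've handed the job in: the tube lies in the nest against the stop, the guard was lowered under control and is closed, and I didn't touch the angle iron or wood block; the hand-in returned no verdict.

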